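# Load a primed panel into the sanding jig and bolt it in

### The arm

A 7-joint arm with a two-finger parallel gripper is mounted at the origin on the work surface. World frame = base frame: x ahead of the robot, y to its left, z up, the work surface at z = 0. Lengths are in m, angles in rad, forces in N, time in s.
With the tool pointing down it reaches from about 0.4 to 0.85 m from the base axis. Payload 4.5 kg.
Tool frame: the origin (TCP) lies midway between the tips of the shut fingers; the grasp point (between the pads) lies 19 mm behind it; z points along the fingers, y is the line along which they close (so a half turn about z gives the same grasp; the last joint's range is limited). The gripper opens to 88 mm and grips with 3 to 60 N. Pads are 18 mm wide; open, the fingers measure 123 mm over their backs; the gripper's body (75 mm by 187 mm) begins 45 mm behind the grasp point.
Start: joints at [1.371, 0.689, -0.195, 1.565, 0.157, 0.902, -0.215], TCP at [0.145, -0.608, 0.239] pointing down, gripper open.
Joint ranges: [-3.01, 3.01], [-0.46, 2.08], [-1.47, 1.51], [0.13, 2.56], [-1, 4.14], [0.04, 2.09], [-2.66, 2.66]. Speed limits (rad/s): [2.57, 2.57, 3.14, 3.14, 3.14, 3.14, 3.14].

### API

Orientations are given as a unit quaternion [x, y, z, w].
In Python, from plant import sensors, eyes, finish_job gives the robot as it stands.
- The arm moves only by the tool send_rows, never from a script. Its argument "rows" is text: rows parted by semicolons, each of 4 numbers parted by spaces: the shift along the tool's x, y, z normalised to -1 to 1, where 1 is 30 cm, then the turn about the tool's z normalised to -1 to 1, where 1 is 2 pi rad. A call has 1 to 10 rows; each row is the pose to reach, as a shift and turn from the pose commanded when the call began, along the tool's axes at that moment, turning the shorter way round; what a row does not reach only later rows make up. A row lasts 1/12 s, in which the tool goes at most 41.7 mm and 7.16 degrees, less where a joint would pass 70% of its speed; a pose out of reach is approached as far as the arm can. A call with a number of a shift or a turn outside -1 to 1 is refused whole. A call with a gripper value outside its range is refused whole. "jaw" is the closure, from -1 (fully open) to 1 (shut), set as the call begins (left out, the last holds). The fingers move at their own pace and stop on an object; "force" is the grip in N (left out, the last holds). Time passes only in rows, so rows that repeat a pose let the fingers close. It gives the time, the measured TCP pose, the force, the opening and the grip force at its end, in the units of the state.
- sensors.get_state(): the state, without advancing time (a new reading comes with each control period).
- eyes.snapshot(name): name is "scene" or "top" or "wrist"; returns (picture, depth): 480x640x3 uint8, red, green, blue; 480x640 float32, m along the optical axis (not along the pixel's ray), 0 where there is no reading.
- eyes.calibration(name): a dict with "fov_y" (degrees; the focal length in pixels is half the picture's height over the tangent of half this angle, whatever the lens; pixels are square), "cx", "cy" (the principal point, pixels), "world_from_camera" (4x4, takes a point from camera to world coordinates). Camera axes: x right, y down, z forward; pixel columns grow to the right and rows downward; lengths in m; the calibration is good to about 2 mm. The wrist camera is an equidistant fisheye: a pixel r from the principal point sees the ray r / f radians off the axis. A picture is of the moment at which its call begins: read the wrist's pose just before it. calibration takes no time and is no camera call; for the wrist camera it gives the pose at the moment of the call.
- finish_job(): hands the job in; it is judged then, once.
The state is a dict: "clock": time; "q": joint angles; "qd": joint speeds; "joint_torque": joint torques, N m; "tool_pos": TCP position; "eef_rot": TCP orientation; "contact_force": force on the tool from outside, world axes, zero at the start; "moment": the same for the moment, N m; "opening": opening from 0.0 (shut) to 1.0 (fully open); "finger_force": force on a finger pad.
Only numpy, scipy, OpenCV 4.12 (cv2) and the standard library are available. Lean on these libraries where they do the work, as an engineer would, in place of code of your own. Each camera call takes 0.05 s, during which the arm holds its last target. There are 200 camera calls.

### The job

Get the loose primed panel ready for sanding: slide it flat along the bench (the jig's long fence is there to help square it up) and under the jig's two overhanging rails until it is fully home against the end stop, and then push the sliding bolt fully across behind it. Leave the sander, the sprayer, the disc stack and the tin where they are.

Things in the scene. Friction and masses are not known exactly. Their poses are not given: they have to be found in the camera images.
- panel: The loose primed panel: plain grey fibreboard, 140 (its x) x 100 (its y) x 12 mm (z), about 0.14 kg, lying flat on the bench in front of the jig's slot. Too wide to grasp across; meant to be pushed by its edges. Origin: centre of its underside. It is symmetrical: either end may go in first.
- jig: Sanding jig: low dark-steel U-frame fixed to the bench. Origin on the bench, middle of the slot's mouth; x points INTO the slot, y to the fence, z up. In mm: slot x 0 to 130, y -51.5 to 51.5, floor = the bench. Side walls 12 thick; over each a lip reaches 12 inwards (open between y -39.5 and 39.5), underside 15, top 19 high. At y < -58 the bolt's bed: x -31 to -7, to y -160, 2 high.
- jig_fence (a point): Free end of the fence, on the bench: jig (-190, 51.5) mm. The wall at jig y = +51.5 runs on straight in front of the mouth to here as a plain fence without lip, 12 mm thick, 19 high. The other wall ends at the mouth with a small slanted lead-in from (0, -51.5) to (-8, -57); beside it a bridge over the bolt, 19 high, y -70 to -58. Axes as the jig's.
- jig_stop (a point): Middle of the end stop's inner face, on the bench: jig (130, 0) mm. The stop is a bar 12 mm thick, 19 high, closing the slot's far end. Axes as the jig's.
- jig_home (a point): Point on the bench where the centre of the panel's underside lies when the panel is fully home (60 mm inside the mouth; the panel's rear edge then stands 10 mm out of the mouth). Axes as the jig's.
- bolt (a joint): The jig's sliding bolt, a bright steel bar 12 wide, 81 mm long, top 15 mm above the bench, lying along the jig's y at jig x -25 to -13 mm. Value in m: 0 = drawn fully back, 0.060 = fully across (moves to the jig's +y, about 1.5 N of friction, stays where left). Its tip is at jig y = -66 mm + value, so at 0.060 it bars the mouth 3 mm behind the rear edge of a panel that is home.
- bolt_knob (a point): Top centre of the bolt's upright black knob, 14 mm diameter, from 15 to 45 mm above the bench, at jig x = -19 mm, jig y = -140 mm + bolt value. The bar reaches 7 mm farther back than the knob's centre.
- sander: Bystander: black round-pad sander, pad 125 mm diameter, 118 mm high, 0.95 kg, with a handle and dust outlet to its +x (reaching 185 mm). Origin: centre of its underside.
- sprayer: Bystander: white pump sprayer bottle, 100 mm diameter, 245 mm high, yellow collar, red pump handle, nozzle to its -x (reaching 87 mm). Origin: centre of its underside.
- discs: Bystander: stack of brown sanding discs, 125 mm diameter, 10 mm high. Origin: centre of its underside.
- tin: Bystander: round tin, 90 mm diameter, 85 mm high. Origin: centre of its underside.

How it is judged:
On the way, in this order (a step that is already met when the one before it is completed fails the run):
1. the panel lies flat under the rails, fully home against the end stop (x of panel in the frame of jig_home between -0.004 and 0.004 m and y of panel in the frame of jig_home between -0.004 and 0.004 m and z of panel in the frame of jig_home between -0.003 and 0.004 m and angle between the x axis of panel and the x axis of jig_home, either way round below 0.05 rad and angle between panel's own z axis and vertical below 0.05 rad), for 0.2 s.
2. the bolt is pushed fully across behind the panel (value of joint bolt above 0.055 m), for 0.2 s.
At the end, for the whole second after the job is handed in: The panel is at rest flat in the slot, its centre within 4 mm of the home point along and across the slot and aligned with it within 0.05 rad, and the bolt is across (joint value above 0.055) (all of step 1 and value of joint bolt above 0.055 m and linear speed of panel below 0.01 m/s); the robot touches nothing.
It fails at once if the sander is shoved (more than 25 mm) or tipped (distance of sander from where it was at the start of the episode above 0.025 m or angle between sander's own z axis and vertical above 0.3 rad).
It fails at once if the pump sprayer is shoved (more than 25 mm) or tipped (distance of sprayer from where it was at the start of the episode above 0.025 m or angle between sprayer's own z axis and vertical above 0.3 rad).
It fails at once if the stack of sanding discs is shoved (more than 25 mm) or tipped (distance of discs from where it was at the start of the episode above 0.025 m or angle between discs's own z axis and vertical above 0.3 rad).
It fails at once if the tin is shoved (more than 25 mm) or tipped (distance of tin from where it was at the start of the episode above 0.025 m or angle between tin's own z axis and vertical above 0.3 rad).
It also fails if it takes over 61 s, if anything falls off the work surface, if the arm or the gripper's body presses on something with over 40 N, if the wrist force passes 120 N, or if a joint passes its speed limit or range.

## Working session

There is one attempt and no reset: what is moved stays moved. The work goes in short steps, Python scripts to look and compute and a tool call to move; the robot and the scene stay as the last step left them, time stands still between calls to the robot, and variables do not carry over. Pictures are saved under pics/ and viewed, at most 10 in all, crops included, and the job is handed in when it is done.

Besides the shell and the picture viewer there is one more tool, called after "Request:" in YAML: its name, and indented under it one key for each argument. send_rows: Moves the arm, as the interface text tells. Scaled input: -1 to 1 covers 30 cm each way for a shift and 2 pi rad each way for a turn. Its arguments: {"type":"object","properties":{"rows":{"type":"string"},"jaw":{"type":"number"},"force":{"type":"number"}},"required":["rows"]}

```bash
mkdir -p pics; cat > h.py <<'E'
import numpy as np,cv2
from plant import sensors,eyes,finish_job
def pts(name,depth,c):
    f=240/np.tan(np.radians(c['fov_y'])/2)
    v,u=np.mgrid[0:480,0:640]
    P=np.stack([(u-c['cx'])/f*depth,(v-c['cy'])/f*depth,depth,np.ones_like(depth)],-1)
    return (P@np.array(c['world_from_camera']).T)[...,:3]
def ray(c,u,v,z):
    f=240/np.tan(np.radians(c['fov_y'])/2);T=np.array(c['world_from_camera'])
    d=T[:3,:3]@np.array([(u-c['cx'])/f,(v-c['cy'])/f,1]);o=T[:3,3]
    return o+d*(z-o[2])/d[2]
E
python3 - <<'E'
from h import *
s=sensors.get_state();print({k:np.round(s[k],3) for k in ['clock','tool_pos','eef_rot','contact_force']})
for n in ['top','scene']:
    p,d=eyes.snapshot(n);c=eyes.calibration(n);print(n,c)
    cv2.imwrite(f'pics/{n}0.png',p[...,::-1]);np.savez(f'{n}0.npz',p=p,d=d,P=pts(n,d,c))
E
```

```text
{'clock': np.float64(0.0), 'tool_pos': array([ 0.145, -0.607,  0.238]), 'eef_rot': array([ 0.993,  0.117, -0.   , -0.001]), 'contact_force': array([ 0.149, -0.345,  0.426])}
top {'fov_y': 53.032077962309444, 'cx': 319.22670373684133, 'cy': 236.03351194843705, 'world_from_camera': array([[-9.36034038e-03, -9.95035568e-01,  9.90787711e-02,
         4.77053474e-01],
       [-9.99748561e-01,  1.13313962e-02,  1.93498108e-02,
        -8.24588242e-05],
       [-2.03764508e-02, -9.88727380e-02, -9.94891442e-01,
         1.42900173e+00],
       [ 0.00000000e+00,  0.00000000e+00,  0.00000000e+00,
         1.00000000e+00]])}
scene {'fov_y': 52.493249584598544, 'cx': 318.25845167008276, 'cy': 245.91231764533535, 'world_from_camera': array([[-7.12958505e-01,  4.23823912e-01, -5.58626406e-01,
         1.21271591e+00],
       [ 7.01205400e-01,  4.32148876e-01, -5.67061140e-01,
         6.53294034e-01],
       [ 1.07570260e-03, -7.96002915e-01, -6.05291832e-01,
         7.30132421e-01],
       [ 0.00000000e+00,  0.00000000e+00,  0.00000000e+00,
         1.00000000e+00]])}
```

View pics/top0.png

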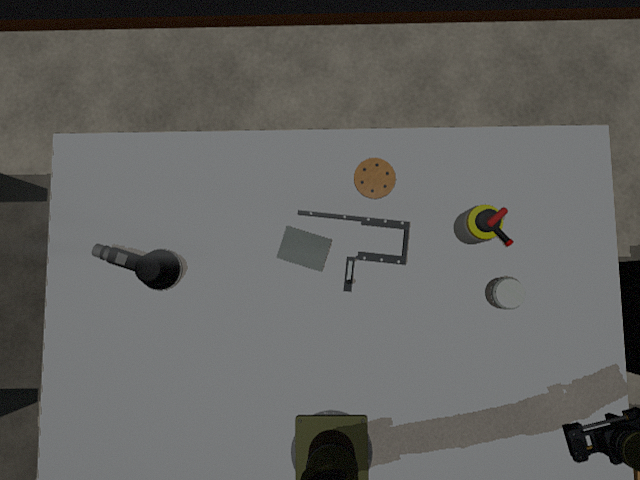

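View pics/scene0.png

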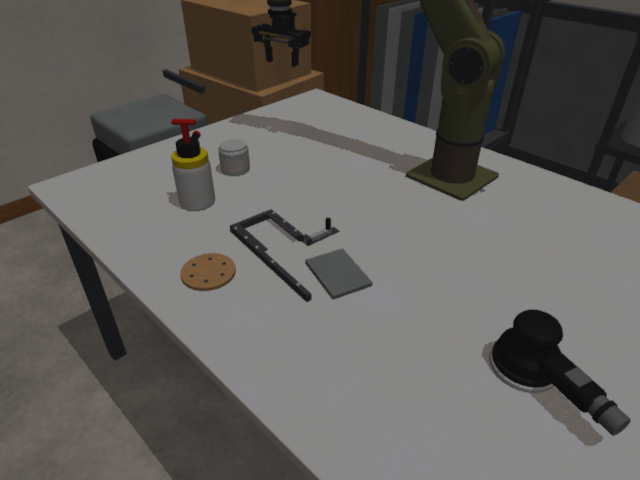

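The top view shows the jig at (298–409, 212–265), with its slot opening left, and the panel at (304,248). The bolt and knob are at (349,275). The discs (375,178) and the tin and sprayer to the right are clear of it. Next I'll measure the jig and panel.

```bash
python3 - <<'E'
from h import *
z=np.load('top0.npz');p=z['p'];c=eyes.calibration('top')
g=p.max(2).astype(int);x0,y0,x1,y1=260,195,430,305
cr=g[y0:y1,x0:x1]
print(g[248,270:345:3],g[205:270:2,330],g[235:245,385],p[248,304],p[280,310])
dark=((cr<75)).astype(np.uint8)
pan=((cr>80)&(cr<118)).astype(np.uint8)
pan=cv2.morphologyEx(pan,cv2.MORPH_OPEN,np.ones((5,5)))
n,l,st,_=cv2.connectedComponentsWithStats(pan);i=1+st[1:,4].argmax();print('panel',st[i])
ct=max(cv2.findContours((l==i).astype(np.uint8),0,1)[0],key=cv2.contourArea)
r=cv2.minAreaRect(ct);B=cv2.boxPoints(r)+[x0,y0];W=np.array([ray(c,*b,.012) for b in B]);print(B,W.round(4),'centre',W.mean(0))
print(np.linalg.norm(np.diff(W,axis=0),axis=1))
n,l,st,ce=cv2.connectedComponentsWithStats(dark)
for i in range(1,n):
    if st[i,4]>15: print(st[i]+[x0,y0,0,0,0],ce[i]+[x0,y0])
big=cv2.resize(p[190:310,260:430][...,::-1],None,fx=4.7,fy=4.7,interpolation=cv2.INTER_CUBIC)
cv2.imwrite('pics/crop.png',cv2.convertScaleAbs(big,alpha=1.5))
# heights of jig
P=z['P'];print(P[215,330],P[248,304],P[243,407],P[280,320])
E
```

```text
[121 122 122  94  86  86  90  89  87  86  90  88  89  87  87  88  86  87
  84  85 113 122 123 123 123] [123 122 120 122  94  57  46 129 124 121 120 123 123 123 122 123 126  78
  77  74  89 106 130 125 123 122 123 124 122 122 124 123 123] [123 122 121 124 119 123 120 123 125 119] [85 90 86] [119 121 121]
panel [  17   33   53   44 1515]
[[275.47654915 257.78799057]
 [285.94371223 224.89118004]
 [332.87429047 239.8236351 ]
 [322.40712738 272.72044373]] [[ 0.5551  0.1573  0.012 ]
 [ 0.6526  0.1261  0.012 ]
 [ 0.6064 -0.0128  0.012 ]
 [ 0.5097  0.0191  0.012 ]] centre [0.5809612  0.07244076 0.012     ]
[0.10236105 0.14633215 0.10183884]
[ 298  210  112   81 1266] [369.92969984 241.21721959]
[ 0.68014306 -0.00512685  0.01539525] [0.58323518 0.07288307 0.01075494] [ 0.59410566 -0.22993983  0.01799924] [0.48859682 0.02662444 0.00114865]
```

View pics/crop.png

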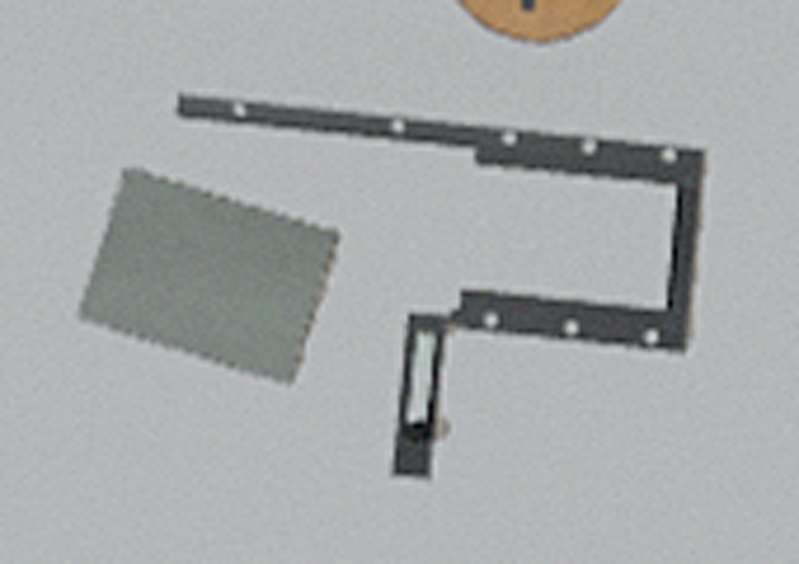

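The zoomed crop gives sharp corners: fence end (179,94)/(178,116), stop outer corners (706,151)/(686,351), slot lips, and knob (420,430). I'll fit the jig frame to these.

```bash
cat > fit.py <<'E'
from h import *
c=eyes.calibration('top')
L=[((-190,63.5),(179,94)),((-190,51.5),(178,116)),((142,63.5),(706,151)),((142,-63.5),(686,351)),((130,39.5),(679,184)),((130,-39.5),(668,310)),((0,39.5),(476,163)),((0,51.5),(476,147)),((0,-39.5),(463,291))]
J=np.array([a for a,_ in L])/1000
W=np.array([ray(c,260+(x+.5)/4.7-.5,190+(y+.5)/4.7-.5,.019)[:2] for _,(x,y) in L])
a,b=J-J.mean(0),W-W.mean(0)
th=np.arctan2((a[:,0]*b[:,1]-a[:,1]*b[:,0]).sum(),(a*b).sum())
R=np.array([[np.cos(th),-np.sin(th)],[np.sin(th),np.cos(th)]]);t=W.mean(0)-R@J.mean(0)
print('jig',t,th,'res mm',((W-J@R.T-t)*1000).round(1).tolist())
k=ray(c,260+420.5/4.7-.5,190+431/4.7-.5,.045)[:2];print('knob jig',R.T@(k-t))
np.savez('jig.npz',R=R,t=t,th=th)
E
cat > mv.py <<'E'
# python3 mv.py jx jy z yawdeg_of_tool_x_in_jig : prints the normalised shift/turn to get there
import sys;from h import *
from scipy.spatial.transform import Rotation as Ro
j=np.load('jig.npz');R,t,th=j['R'],j['t'],j['th']
s=sensors.get_state();Q=Ro.from_quat(s['eef_rot']).as_matrix();p=np.array(s['tool_pos'])
y=np.arctan2(Q[1,0],Q[0,0])
print('t',s['clock'],'jig mm',(R.T@(p[:2]-t)*1000).round(1),'z',p[2].round(4),'yaw',np.degrees(y-th).round(1),'F jig',(R.T@s['contact_force'][:2]).round(1),s['contact_force'][2],'tilt',Q[:,2].round(3),'q',np.round(s['q'],2))
for a in sys.argv[1:]:
    x,yy,z,ya=map(float,a.split(','))
    w=np.r_[R@np.array([x,yy])/1000+t,z/1000]
    d=Q.T@(w-p);dy=(th+np.radians(ya)-y+np.pi)%(2*np.pi)-np.pi
    print(a,'row',(d/.3).round(4),(-dy/2/np.pi).round(4),'deg',np.degrees(dy).round(1),'world',w.round(3))
E
python3 fit.py; python3 - <<'E'
from h import *
j=np.load('jig.npz');R,t=j['R'],j['t']
B=np.array([[.5551,.1573],[.6526,.1261],[.6064,-.0128],[.5097,.0191]]);print(((B-t)@R*1000).round(1),((B.mean(0)-t)@R*1000).round(1))
E
python3 mv.py -130,-110,150,90 -130,-110,150,-90
```

```text
jig [ 0.61087458 -0.09040923] -1.6870361480074614 res mm [[1.0, -0.5], [-1.1, -1.2], [-0.7, -0.9], [0.4, 0.2], [1.1, 1.8], [0.8, 1.5], [0.8, -0.8], [-1.0, 0.4], [-1.1, -0.4]]
knob jig [-0.01840317 -0.12985824]
[[-239.6  -84.1]
 [-219.9   16.3]
 [ -76.6  -13.4]
 [ -97.  -113.2]] [-158.3  -48.6]
t 0.1 jig mm [ 567.6 -403.1] z 0.238 yaw 110.1 F jig [-0.1 -1. ] 1.107853766067902 tilt [-0.     0.002 -1.   ] q [ 1.37  0.69 -0.19  1.57  0.16  0.9  -0.22]
-130,-110,150,90 row [ 1.7155 -1.8487  0.2962] 0.0557 deg -20.1 world [0.517 0.051 0.15 ]
-130,-110,150,-90 row [ 1.7155 -1.8487  0.2962] -0.4443 deg 159.9 world [0.517 0.051 0.15 ]
```

Request:
send_rows:
  rows: "0.85 -0.93 0 0.056;0.85 -0.93 0 0.056;0.85 -0.93 0 0.056;0.85 -0.93 0 0.056;0.85 -0.93 0 0.056;0.85 -0.93 0 0.056;0.85 -0.93 0 0.056;0.85 -0.93 0 0.056;0.85 -0.93 0 0.056;0.85 -0.93 0 0.056"
  jaw: -1

```text
clock: 0.93
tool_pos: [0.3323, -0.2699, 0.2386]
eef_rot: [0.999, -0.052, 0.001, -0.002]
contact_force: [-0.8, -0.6, 0.1]
opening: 1.0
finger_force: 0.0
```

```bash
python3 mv.py -158,-140,80,90
```

```text
t 0.9333 jig mm [ 210.6 -255.9] z 0.2386 yaw 90.7 F jig [ 0.7 -0.7] 0.10918769672613617 tilt [ 0.001  0.004 -1.   ] q [ 0.62  0.44 -0.07  2.13  0.05  0.57 -1.15]
-158,-140,80,90 row [ 0.4001 -1.2217  0.5344] 0.0019 deg -0.7 world [0.49  0.083 0.08 ]
```

Request:
send_rows:
  rows: "0.3 -0.9 0.1 0.002;0.3 -0.9 0.1 0.002;0.3 -0.9 0.1 0.002;0.3 -0.9 0.1 0.002;0.3 -0.9 0.1 0.002;0.3 -0.9 0.1 0.002;0.3 -0.9 0.1 0.002;0.3 -0.9 0.1 0.002;0.3 -0.9 0.1 0.002;0.3 -0.9 0.1 0.002"

```text
clock: 1.77
tool_pos: [0.4488, -0.0207, 0.2085]
eef_rot: [0.998, -0.065, -0.001, 0.0]
contact_force: [-0.0, -0.9, 0.4]
opening: 0.999
finger_force: 0.0
```

```bash
python3 mv.py -158,-140,30,90
```

```text
t 1.7667 jig mm [ -50.4 -169.1] z 0.2085 yaw 89.2 F jig [0.9 0.1] 0.37311564228068633 tilt [-0.001 -0.001 -1.   ] q [-0.06  0.52  0.01  2.11 -0.01  0.51 -1.75]
-158,-140,30,90 row [ 0.0924 -0.3606  0.5945] -0.0023 deg 0.8 world [0.49  0.083 0.03 ]
```

Request:
send_rows:
  rows: "0.092 -0.36 0.15 -0.002;0.092 -0.36 0.3 -0.002;0.092 -0.36 0.45 -0.002;0.092 -0.36 0.594 -0.002;0.092 -0.36 0.594 -0.002;0.092 -0.36 0.594 -0.002;0.092 -0.36 0.594 -0.002;0.092 -0.36 0.594 -0.002;0.092 -0.36 0.594 -0.002"

```text
clock: 2.52
tool_pos: [0.4914, 0.0815, 0.0318]
eef_rot: [0.998, -0.06, 0.001, 0.0]
contact_force: [0.2, 1.0, -0.7]
opening: 0.997
finger_force: 0.0
```

```bash
python3 mv.py -158,-140,7,90 -158,-58,7,90; python3 - <<'E'
from h import *
p,d=eyes.snapshot('wrist');cv2.imwrite('pics/w1.png',p[...,::-1])
E
```

```text
t 2.5167 jig mm [-156.9 -138.6] z 0.0318 yaw 89.7 F jig [-1.   0.1] -0.6831472187261781 tilt [ 0.001 -0.001 -1.   ] q [-0.26  0.9   0.01  2.08 -0.04  0.16 -1.91]
-158,-140,7,90 row [-0.0047 -0.0037  0.0826] -0.0007 deg 0.3 world [0.49  0.083 0.007]
-158,-58,7,90 row [ 0.2686 -0.005   0.083 ] -0.0007 deg 0.3 world [0.572 0.073 0.007]
```

View pics/w1.png

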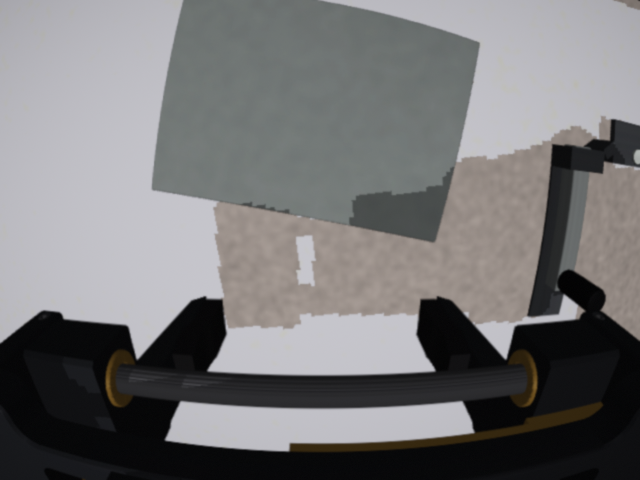

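The wrist view shows both fingers clear on the near side of the panel. Its nearest corner is at (435,240), ahead of the right finger, and the bolt is clear at right. Next I lower the fingers and push toward the fence.

Request:
send_rows:
  rows: "-0.004 -0.004 0.04 -0.001;-0.004 -0.004 0.08 -0.001;0.0 -0.004 0.08 -0.001;0.02 -0.004 0.08 -0.001;0.04 -0.004 0.08 -0.001;0.06 -0.004 0.08 -0.001;0.08 -0.004 0.08 -0.001;0.1 -0.004 0.08 -0.001;0.12 -0.004 0.08 -0.001;0.14 -0.004 0.08 -0.001"

```text
clock: 3.4
tool_pos: [0.5333, 0.0795, 0.0066]
eef_rot: [0.998, -0.056, -0.0, 0.0]
contact_force: [-0.8, -0.1, 0.2]
opening: 1.003
finger_force: 0.3
```

```bash
python3 mv.py -158,-64,7.5,90
```

```text
t 3.4 jig mm [-159.7  -96.8] z 0.0066 yaw 90.2 F jig [ 0.2 -0.8] 0.23274203022526582 tilt [-0. -0. -1.] q [-0.24  0.96  0.01  1.96 -0.03  0.22 -1.89]
-158,-64,7.5,90 row [ 0.1092  0.0062 -0.003 ] 0.0007 deg -0.2 world [0.566 0.074 0.008]
```

Request:
send_rows:
  rows: "0.012 0 0 0;0.025 0 0 0;0.037 0 0 0;0.05 0 0 0;0.062 0 0 0;0.075 0 0 0;0.087 0 0 0;0.1 0 0 0;0.11 0 0 0;0.11 0 0 0"

```text
clock: 4.23
tool_pos: [0.5667, 0.0759, 0.0066]
eef_rot: [0.998, -0.056, 0.001, -0.0]
contact_force: [-0.3, 0.6, -0.3]
opening: 0.998
finger_force: 0.0
```

```bash
python3 mv.py -158,-57.5,7.5,90;  python3 - <<'E'
from h import *
p,d=eyes.snapshot('wrist');cv2.imwrite('pics/w2.png',p[...,::-1])
E
```

```text
t 4.2333 jig mm [-160.   -63.2] z 0.0066 yaw 90.2 F jig [-0.5 -0.4] -0.2843638416575275 tilt [ 0.002 -0.    -1.   ] q [-0.22  0.98  0.01  1.86 -0.02  0.3  -1.88]
-158,-57.5,7.5,90 row [ 0.019   0.0069 -0.0031] 0.0007 deg -0.2 world [0.572 0.073 0.008]
```

View pics/w2.png

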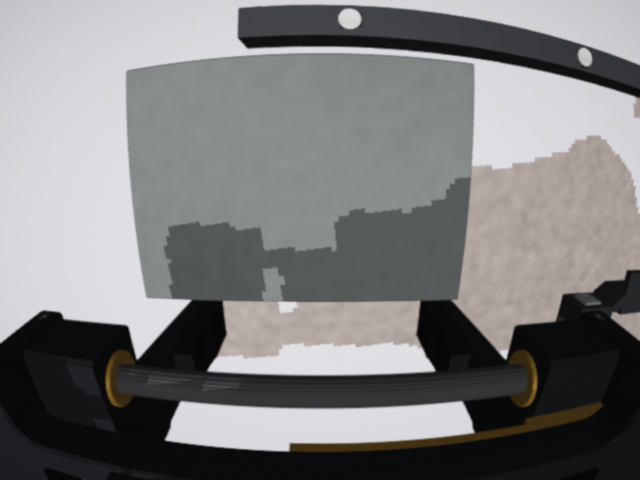

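The panel is now squared on the fingers, with its far edge at row ~60. There's still a small gap to the fence's inner face (row ~46), so I'll close it gently.

Request:
send_rows:
  rows: "0.005 0 0 0;0.01 0 0 0;0.015 0 0 0;0.018 0 0 0;0.02 0 0 0;0.022 0 0 0"

```text
clock: 4.78
tool_pos: [0.5717, 0.0753, 0.0065]
eef_rot: [0.998, -0.056, -0.0, 0.0]
contact_force: [-1.7, 0.5, 1.6]
opening: 1.002
finger_force: 1.0
```

```bash
python3 mv.py
```

```text
t 4.7833 jig mm [-160.1  -58.1] z 0.0065 yaw 90.3 F jig [-0.3 -1.8] 1.57020385745683 tilt [-0.001 -0.    -1.   ] q [-0.21  0.98  0.01  1.85 -0.02  0.32 -1.88]
```

Request:
send_rows:
  rows: "0.004 0 0 0;0.007 0 0 0;0.01 0 0 0;0.012 0 0 0"

```text
clock: 5.12
tool_pos: [0.5719, 0.0753, 0.0063]
eef_rot: [0.998, -0.056, -0.004, 0.0]
contact_force: [-8.3, 2.4, 6.2]
opening: 1.001
finger_force: 4.2
```

```bash
python3 mv.py;  python3 - <<'E'
from h import *
p,d=eyes.snapshot('wrist');cv2.imwrite('pics/w3.png',p[...,::-1])
E
```

```text
t 5.1167 jig mm [-160.  -58.] z 0.0063 yaw 90.3 F jig [-1.4 -8.5] 6.240374898424267 tilt [-0.008 -0.    -1.   ] q [-0.21  0.98  0.01  1.84 -0.02  0.33 -1.87]
```

View pics/w3.png

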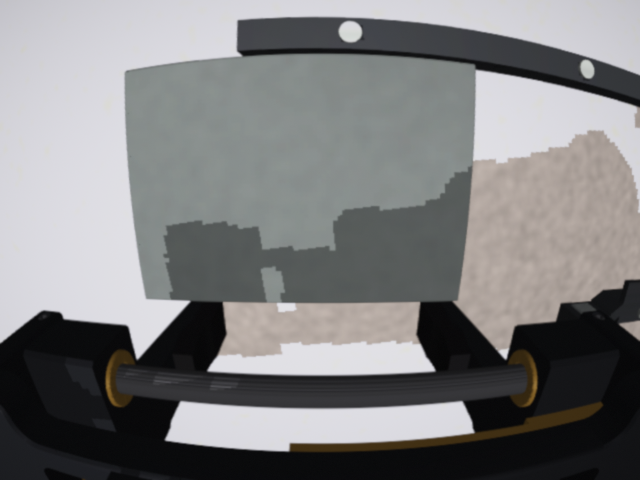

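The panel is now flush against the fence and the force has risen to 8.5 N. Next I back off, lift and move round to the rear edge.

Request:
send_rows:
  rows: "-0.03 0 0 0;-0.06 0 0 0;-0.06 0 -0.13 0;-0.06 0 -0.2 0;-0.06 0 -0.2 0;-0.06 0 -0.2 0"
  jaw: 0

```text
clock: 5.67
tool_pos: [0.5595, 0.077, 0.0677]
eef_rot: [0.998, -0.056, 0.002, -0.0]
contact_force: [-0.2, -0.1, -0.5]
opening: 0.573
finger_force: 0.0
```

```bash
python3 mv.py -265,1,67,0
```

```text
t 5.6667 jig mm [-160.3  -70.4] z 0.0677 yaw 90.2 F jig [ 0.1 -0.2] -0.4566728537836432 tilt [ 0.004  0.001 -1.   ] q [-0.23  0.87  0.01  1.88 -0.02  0.39 -1.88]
-265,1,67,0 row [ 0.2395 -0.3479  0.0039] 0.2507 deg -90.2 world [0.643 0.173 0.067]
```

Request:
send_rows:
  rows: "0.24 -0.348 0 0.25;0.24 -0.348 0 0.25;0.24 -0.348 0 0.25;0.24 -0.348 0 0.25;0.24 -0.348 0 0.25;0.24 -0.348 0 0.25;0.24 -0.348 0 0.25;0.24 -0.348 0 0.25;0.24 -0.348 0 0.25;0.24 -0.348 0 0.25"

```text
clock: 6.5
tool_pos: [0.641, 0.1722, 0.0656]
eef_rot: [0.775, -0.632, -0.0, -0.0]
contact_force: [0.0, -0.8, -0.6]
opening: 0.499
finger_force: 0.0
```

```bash
python3 mv.py -265,1,67,0
```

```text
t 6.5 jig mm [-264.3   -0.5] z 0.0656 yaw 18.3 F jig [0.8 0.1] -0.5988895057947516 tilt [ 0.  0. -1.] q [-0.61  1.04  0.57  1.58 -0.75  0.75 -2.64]
-265,1,67,0 row [-0.0007 -0.0055 -0.0046] 0.0507 deg -18.3 world [0.643 0.173 0.067]
```

q7 is almost at its limit in this direction. The half-turned orientation (yaw 180) makes the same pusher, so I'll rotate back that way.

Request:
send_rows:
  rows: "0 0 0 -0.2;0 0 0 -0.2;0 0 0 -0.2;0 0 0 -0.2;0 0 0 -0.2;0 0 0 -0.2;0 0 0 -0.2;0 0 0 -0.2;0 0 0 -0.2;0 0 0 -0.2"

```text
clock: 7.33
tool_pos: [0.6406, 0.1724, 0.065]
eef_rot: [0.999, -0.053, -0.001, 0.0]
contact_force: [-0.1, 0.0, 0.7]
opening: 0.499
finger_force: 0.0
```

```bash
python3 mv.py -265,1,67,180
```

```text
t 7.3333 jig mm [-264.4   -1. ] z 0.065 yaw 90.6 F jig [-0.  -0.1] 0.6887170397522749 tilt [-0.001 -0.001 -1.   ] q [-0.46  0.98  0.25  1.57 -0.34  0.64 -1.72]
-265,1,67,180 row [ 0.0066 -0.0018 -0.0066] -0.2483 deg 89.4 world [0.643 0.173 0.067]
```

Request:
send_rows:
  rows: "0.007 0 0 -0.248;0.007 0 0 -0.248;0.007 0 0 -0.248;0.007 0 0 -0.248;0.007 0 0 -0.248;0.007 0 0 -0.248;0.007 0 0 -0.248;0.007 0 0 -0.248;0.007 0 0 -0.248;0.007 0 0 -0.248"

```text
clock: 8.17
tool_pos: [0.6426, 0.1721, 0.065]
eef_rot: [0.841, 0.541, -0.001, -0.0]
contact_force: [0.0, -0.8, 0.2]
opening: 0.503
finger_force: 0.0
```

Request:
send_rows:
  rows: "0 0 0 -0.05;0 0 0 -0.05;0 0 0 -0.05;0 0 0 -0.05"

```text
clock: 8.5
tool_pos: [0.6426, 0.1719, 0.065]
eef_rot: [0.747, 0.664, -0.001, -0.001]
contact_force: [0.6, -0.3, 0.6]
opening: 0.5
finger_force: 0.0
```

```bash
python3 mv.py -265,1,8,180;  python3 - <<'E'
from h import *
p,d=eyes.snapshot('wrist');cv2.imwrite('pics/w4.png',p[...,::-1])
E
```

```text
t 8.5 jig mm [-264.2    1.1] z 0.065 yaw 179.9 F jig [0.3 0.6] 0.5697995610494195 tilt [-0.002 -0.    -1.   ] q [-0.25  0.96 -0.16  1.55  0.21  0.65 -0.63]
-265,1,8,180 row [ 0.0026 -0.      0.1901] -0.0002 deg 0.1 world [0.643 0.173 0.008]
```

View pics/w4.png

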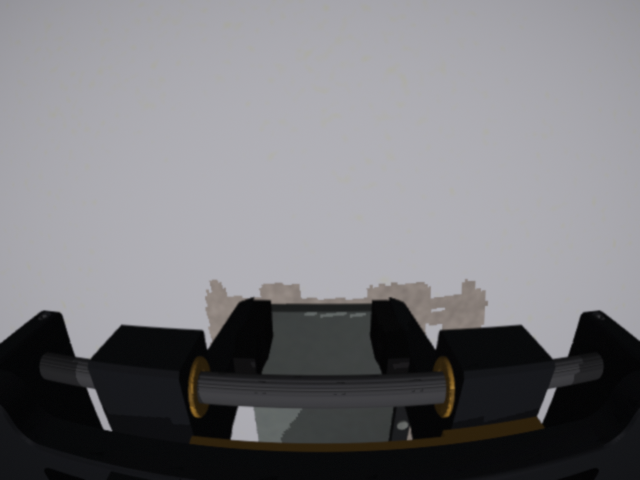

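The wrist camera faces away from the jig. The panel's rear edge is at row ~305 between the fingers, so I'll compute where that is.

```bash
python3 - <<'E'
from h import *
c=eyes.calibration('wrist');f=240/np.tan(np.radians(c['fov_y'])/2);T=np.array(c['world_from_camera']);j=np.load('jig.npz')
for u,v in [(290,304),(320,304),(360,304)]:
    a,b=u-c['cx'],v-c['cy'];r=np.hypot(a,b);th=r/f
    d=T[:3,:3]@np.array([np.sin(th)*a/r,np.sin(th)*b/r,np.cos(th)]);o=T[:3,3];w=o+d*(.012-o[2])/d[2]
    print(w,(j['R'].T@(w[:2]-j['t'])*1000).round(1))
E
```

```text
[0.62116206 0.15457323 0.012     ] [-244.5  -18.2]
[0.63902363 0.15249365 0.012     ] [-2.445e+02 -2.000e-01]
[0.66283345 0.14947041 0.012     ] [-244.3   23.8]
```

Request:
send_rows:
  rows: "0.04 0 0 0;0.04 0 0.1 0;0.04 0 0.19 0;0.04 0 0.19 0;0.04 0 0.19 0;0.0 0 0.19 0;-0.03 0 0.19 0;-0.06 0 0.19 0;-0.09 0 0.19 0;-0.12 0 0.19 0"

```text
clock: 9.38
tool_pos: [0.6395, 0.1356, 0.0107]
eef_rot: [0.748, 0.664, 0.001, 0.0]
contact_force: [-0.2, 0.8, 0.6]
opening: 0.499
finger_force: 0.6
```

```bash
python3 mv.py -90,1,8,180
```

```text
t 9.3833 jig mm [-227.8    2.2] z 0.0107 yaw 179.8 F jig [-0.7 -0.3] 0.6044486453028575 tilt [ 0.002  0.001 -1.   ] q [-0.2   1.03 -0.14  1.6   0.24  0.53 -0.61]
-90,1,8,180 row [-0.4593 -0.0027  0.0085] -0.0005 deg 0.2 world [ 0.622 -0.001  0.008]
```

Request:
send_rows:
  rows: "-0.02 0 0.01 0;-0.05 0 0.01 0;-0.08 0 0.01 0;-0.11 0 0.01 0;-0.14 0 0.01 0;-0.17 0 0.01 0;-0.2 0 0.01 0;-0.23 0 0.01 0;-0.25 0 0.01 0;-0.26 0 0.01 0"

```text
clock: 10.22
tool_pos: [0.6293, 0.0573, 0.0064]
eef_rot: [0.748, 0.663, -0.001, 0.0]
contact_force: [-0.0, 1.0, 0.4]
opening: 0.496
finger_force: 0.4
```

```bash
python3 mv.py -60,1,8,180 -19,1,8,180;  python3 - <<'E'
from h import *
p,d=eyes.snapshot('top');cv2.imwrite('pics/t2.png',cv2.convertScaleAbs(cv2.resize(p[180:310,240:430][...,::-1],None,fx=4,fy=4),alpha=1.5))
E
```

```text
t 10.2167 jig mm [-148.8    1.2] z 0.0064 yaw 179.8 F jig [-1.  -0.1] 0.3650960643688176 tilt [-0.    -0.001 -1.   ] q [-0.08  1.02 -0.15  1.67  0.28  0.48 -0.53]
-60,1,8,180 row [-0.2962  0.0004 -0.0049] -0.0006 deg 0.2 world [ 0.619 -0.031  0.008]
-19,1,8,180 row [-0.4328  0.0009 -0.0048] -0.0006 deg 0.2 world [ 0.614 -0.072  0.008]
```

View pics/t2.png

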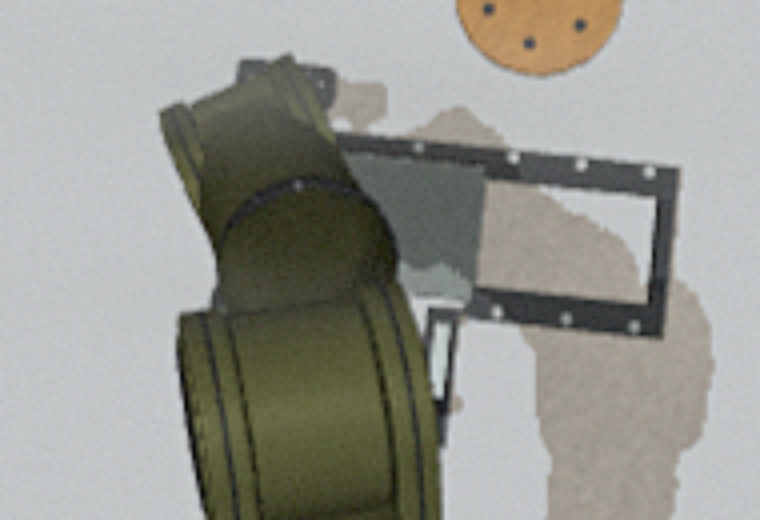

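The panel's front edge (column ~480) sits at the mouth, flush with the fence and square to it. I keep pushing.

Request:
send_rows:
  rows: "-0.02 0 -0.003 0;-0.05 0 -0.003 0;-0.08 0 -0.003 0;-0.11 0 -0.003 0;-0.14 0 -0.003 0;-0.17 0 -0.003 0;-0.2 0 -0.003 0;-0.23 0 -0.003 0;-0.26 0 -0.003 0;-0.28 0 -0.003 0"

```text
clock: 11.1
tool_pos: [0.6194, -0.026, 0.0074]
eef_rot: [0.748, 0.664, -0.0, 0.0]
contact_force: [0.5, 2.3, 1.1]
opening: 0.5
finger_force: 0.5
```

```bash
python3 mv.py -25,1,7,180 -19,1,7,180
```

```text
t 11.1 jig mm [-65.   1.] z 0.0074 yaw 179.8 F jig [-2.4  0.2] 1.1267795000948984 tilt [-0.    -0.001 -1.   ] q [ 0.06  1.01 -0.16  1.7   0.31  0.45 -0.43]
-25,1,7,180 row [-0.1332  0.0004  0.0014] -0.0005 deg 0.2 world [ 0.615 -0.066  0.007]
-19,1,7,180 row [-0.1532  0.0005  0.0014] -0.0005 deg 0.2 world [ 0.614 -0.072  0.007]
```

Request:
send_rows:
  rows: "-0.02 0 0 0;-0.04 0 0 0;-0.06 0 0 0;-0.08 0 0 0;-0.1 0 0 0;-0.115 0 0 0;-0.13 0 0 0;-0.137 0 0 0;-0.144 0 0 0;-0.15 0 0 0"

```text
clock: 11.93
tool_pos: [0.6143, -0.0688, 0.0074]
eef_rot: [0.748, 0.664, 0.0, -0.0]
contact_force: [-0.1, 0.9, 0.3]
opening: 0.5
finger_force: 0.5
```

```bash
python3 mv.py -19,1,7,180
```

```text
t 11.9333 jig mm [-21.8   0.9] z 0.0074 yaw 179.9 F jig [-0.9 -0.2] 0.2980728808337748 tilt [ 0.  0. -1.] q [ 0.13  1.01 -0.17  1.71  0.33  0.45 -0.38]
-19,1,7,180 row [-0.0094  0.0002  0.0014] -0.0003 deg 0.1 world [ 0.614 -0.072  0.007]
```

Request:
send_rows:
  rows: "-0.005 0 0 0;-0.01 0 0 0;-0.014 0 0 0;-0.018 0 0 0;-0.022 0 0 0;-0.022 0 0 0"

```text
clock: 12.43
tool_pos: [0.6143, -0.0696, 0.0075]
eef_rot: [0.747, 0.665, 0.003, -0.002]
contact_force: [-0.8, 9.6, 1.2]
opening: 0.499
finger_force: 4.8
```

```bash
python3 mv.py
```

```text
t 12.4333 jig mm [-21.   1.] z 0.0075 yaw 180.1 F jig [-9.5 -1.9] 1.1719495843979488 tilt [ 0.002  0.007 -1.   ] q [ 0.14  1.01 -0.18  1.71  0.33  0.45 -0.37]
```

Request:
send_rows:
  rows: "-0.006 0 0 0;-0.012 0 0 0;-0.018 0 0 0;-0.018 0 0 0;-0.018 0 0 0"

```text
clock: 12.85
tool_pos: [0.6142, -0.0699, 0.0076]
eef_rot: [0.746, 0.666, 0.005, -0.004]
contact_force: [-0.1, 17.0, 0.6]
opening: 0.503
finger_force: 8.4
```

```bash
python3 mv.py
```

```text
t 12.85 jig mm [-20.8   1. ] z 0.0076 yaw 180.2 F jig [-16.9  -2.1] 0.5883805024918162 tilt [ 0.003  0.013 -1.   ] q [ 0.15  1.01 -0.18  1.71  0.33  0.45 -0.37]
```

The panel has hit the stop: force climbs to 17 N with no movement. Next I retreat and go round to the knob.

Request:
send_rows:
  rows: "0.04 0 0 0;0.08 0 0 0;0.12 0 0 0;0.12 0 -0.13 0;0.12 0 -0.22 0;0.12 0 -0.22 0;0.12 0 -0.22 0"
  jaw: 1

```text
clock: 13.43
tool_pos: [0.6184, -0.0456, 0.0749]
eef_rot: [0.748, 0.664, 0.001, 0.002]
contact_force: [0.0, -0.8, -0.2]
opening: 0.011
finger_force: 0.0
```

```bash
python3 mv.py -19,-180,75,90
```

```text
t 13.4333 jig mm [-45.4   2.2] z 0.0749 yaw 179.8 F jig [0.8 0.1] -0.16494986532233874 tilt [ 0.003 -0.001 -1.   ] q [ 0.11  0.9  -0.2   1.7   0.3   0.57 -0.39]
-19,-180,75,90 row [-0.0896 -0.6073 -0.0023] 0.2496 deg -89.8 world [ 0.434 -0.051  0.075]
```

Request:
send_rows:
  rows: "-0.09 -0.61 0 0.25;-0.09 -0.61 0 0.25;-0.09 -0.61 0 0.25;-0.09 -0.61 0 0.25;-0.09 -0.61 0 0.25;-0.09 -0.61 0 0.25;-0.09 -0.61 0 0.25;-0.09 -0.61 0 0.25;-0.09 -0.61 0 0.25;-0.09 -0.61 0 0.25"

```text
clock: 14.27
tool_pos: [0.4315, -0.0507, 0.0726]
eef_rot: [0.995, 0.098, -0.001, 0.001]
contact_force: [0.3, 0.8, -0.2]
opening: 0.008
finger_force: 0.0
```

```bash
python3 mv.py -19,-180,75,90
```

```text
t 14.2667 jig mm [ -18.6 -182.8] z 0.0726 yaw 107.9 F jig [-0.9  0.2] -0.2125277121549641 tilt [-0.002 -0.001 -1.   ] q [-0.01  0.79  0.03  2.26 -0.23  0.09 -1.14]
-19,-180,75,90 row [ 0.0093  0.0016 -0.0079] 0.0496 deg -17.9 world [ 0.434 -0.051  0.075]
```

Request:
send_rows:
  rows: "0.014 0 0 0.05;0.014 0 0 0.05;0.014 0 0 0.05;0.014 0 0 0.05"

```text
clock: 14.6
tool_pos: [0.4357, -0.0499, 0.0727]
eef_rot: [0.998, -0.057, -0.001, 0.001]
contact_force: [-0.2, 0.0, 0.1]
opening: 0.005
finger_force: 0.0
```

```bash
python3 mv.py -19,-178,26,90;  python3 - <<'E'
from h import *
p,d=eyes.snapshot('wrist');cv2.imwrite('pics/w5.png',p[...,::-1])
E
```

```text
t 14.6 jig mm [ -19.9 -178.7] z 0.0727 yaw 90.1 F jig [-0.  -0.2] 0.08057161402954342 tilt [-0.002 -0.001 -1.   ] q [-0.03  0.8   0.06  2.25 -0.38  0.11 -1.29]
-19,-178,26,90 row [0.0026 0.0029 0.1556] 0.0004 deg -0.1 world [ 0.436 -0.051  0.026]
```

View pics/w5.png

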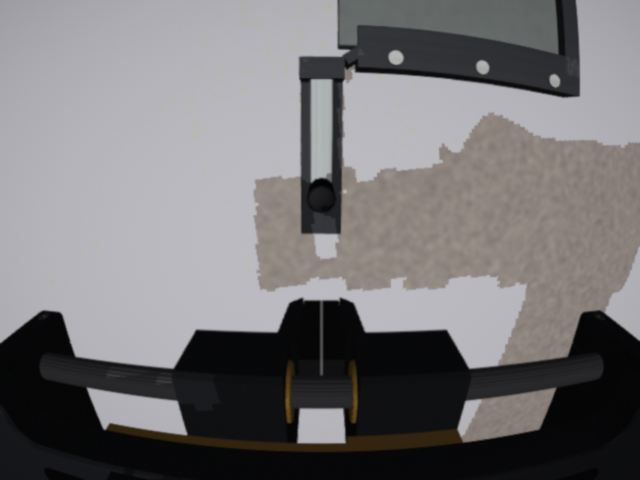

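The knob (320,195) lines up with the shut fingers (column 321), and the panel fills the slot up to the stop. I lower and push.

Request:
send_rows:
  rows: "0 0.003 0.08 0;0 0.003 0.154 0;0 0.003 0.154 0;0.03 0.003 0.154 0;0.06 0.003 0.154 0;0.09 0.003 0.154 0;0.12 0.003 0.154 0;0.15 0.003 0.154 0;0.18 0.003 0.154 0;0.2 0.003 0.154 0"

```text
clock: 15.48
tool_pos: [0.4956, -0.0575, 0.0269]
eef_rot: [0.998, -0.055, -0.001, 0.001]
contact_force: [-1.6, 0.2, -1.3]
opening: 0.005
finger_force: 0.9
```

```bash
python3 mv.py -19,-96,26,90
```

```text
t 15.4833 jig mm [ -19.3 -118.3] z 0.0269 yaw 90.4 F jig [-0.1 -1.6] -1.3151277683684528 tilt [-0.002 -0.001 -1.   ] q [-0.11  0.93  0.22  2.08 -0.89  0.22 -0.78]
-19,-96,26,90 row [0.0744 0.0016 0.0029] 0.001 deg -0.4 world [ 0.518 -0.06   0.026]
```

Request:
send_rows:
  rows: "0.015 0.001 0 0;0.03 0.001 0 0;0.045 0.001 0 0;0.06 0.001 0 0;0.068 0.001 0 0;0.074 0.001 0 0;0.08 0.001 0 0;0.085 0.001 0 0;0.09 0.001 0 0;0.09 0.001 0 0"

```text
clock: 16.32
tool_pos: [0.5189, -0.06, 0.0271]
eef_rot: [0.998, -0.056, -0.003, -0.001]
contact_force: [-8.2, -0.1, 4.6]
opening: 0.006
finger_force: 4.0
```

```bash
python3 mv.py
```

```text
t 16.3167 jig mm [-19.5 -94.8] z 0.0271 yaw 90.2 F jig [ 1.  -8.2] 4.62643362921038 tilt [-0.007  0.002 -1.   ] q [-0.14  0.95  0.29  2.01 -0.87  0.31 -0.81]
```

The bolt is against its end stop at 8 N, at the expected place. I back away, then check.

Request:
send_rows:
  rows: "-0.06 0 0 0;-0.12 0 0 0;-0.16 0 -0.1 0;-0.16 0 -0.24 0;-0.16 0 -0.37 0;-0.16 0 -0.4 0;-0.16 0 -0.4 0;-0.16 0 -0.4 0;-0.16 0 -0.4 0"

```text
clock: 17.07
tool_pos: [0.4747, -0.0544, 0.1462]
eef_rot: [0.998, -0.055, -0.001, -0.0]
contact_force: [-0.7, 0.1, 0.1]
opening: 0.002
finger_force: 0.0
```

```bash
python3 mv.py;  python3 - <<'E'
from h import *
p,d=eyes.snapshot('wrist');cv2.imwrite('pics/w6.png',p[...,::-1])
E
```

```text
t 17.0667 jig mm [ -20.  -139.4] z 0.1462 yaw 90.3 F jig [-0.  -0.8] 0.14096100252517196 tilt [-0.001  0.001 -1.   ] q [-0.28  0.73  0.5   2.11 -0.75  0.49 -0.89]
```

View pics/w6.png

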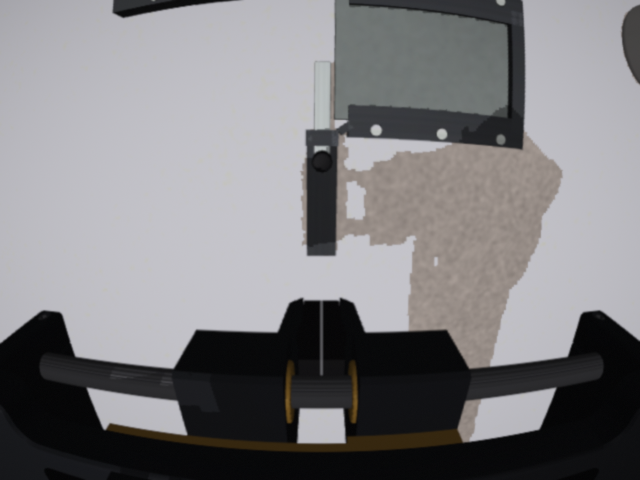

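The panel sits square in the slot and hard against the stop (column ~510). The bolt (323, 62–130) is across just behind its rear edge, and the tool is clear of everything. I'm handing in.

```bash
python3 -c "
from plant import finish_job
print(finish_job())"
```

```text
the job is handed in; nothing more can be done
None
```

The panel is home against the end stop with the bolt fully across behind it, and I handed the job in at about 17 s of the 61 s allowed; the hand-in returned no verdict, so success is judged from contact forces and the final wrist picture.

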